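Transfer a row of parts from the infeed rail to the kitting rack in reverse order

TASK

Move the four machined parts from the carriers on the dark infeed rail into the pockets of the aluminium kitting rack in reverse order, one part to a pocket: the part next to the rail's black end stop goes into the pocket farthest from the rack's black knob, its neighbour into the next pocket, and so on, so that the part farthest from the end stop finishes next to the knob. Set each one down upright on its base, flat on the pocket floor and about in the middle of its pocket, and leave all four standing there, let go.

Things in the scene. Friction and masses are not known exactly. Their poses are not given: they have to be found in the camera images.
- pinion: Dark steel toothed pinion lying flat with a plain round bright steel hub on top. Gear 42 mm across and 16 mm high, hub 24 mm diameter from 16 to 46 mm height; take it by the hub, with the fingertips above the gear. 0.18 kg (may vary by 20 %). Origin: centre of its underside; z up its axis.
- bushing: Brass flanged bushing standing on its flange: flange 36 mm diameter, 6 mm thick, barrel 22 mm diameter above it, 56 mm high in all. 0.15 kg (may vary by 20 %). Origin: centre of its underside; z up its axis.
- clevis: Aluminium fork (clevis): block 26 mm in x by 36 mm in y, 24 mm high, with two fork cheeks above it (slot 14 mm wide, running along x), 46 mm high in all; a dark cross pin 40 mm long runs along y at 35 mm height. Can be held across x (26 mm wide at all heights). 0.12 kg (may vary by 20 %). Origin: centre of its underside; z up its axis. At the start its axes are within 0.1 rad of the rail's.
- hexnut: Bright steel hexagonal coupling nut standing upright, 30 mm across flats (two flats face +x and -x), 35 mm across corners (along y), 36 mm high. 0.16 kg (may vary by 20 %). Origin: centre of its underside; z up its axis. At the start its axes are within 0.1 rad of the rail's.
- carrier_pinion: Fixed white carrier plate, 52 x 52 x 10 mm, on which the pinion stands at the start (one of four identical ones on the rail). Origin: centre of its underside, which lies on the rail bed; the part's underside is 10 mm above it. x and y parallel to the rail's.
- carrier_bushing: Fixed white carrier plate, 52 x 52 x 10 mm, on which the bushing stands at the start (one of four identical ones on the rail). Origin: centre of its underside, which lies on the rail bed; the part's underside is 10 mm above it. x and y parallel to the rail's.
- carrier_clevis: Fixed white carrier plate, 52 x 52 x 10 mm, on which the clevis stands at the start (one of four identical ones on the rail). Origin: centre of its underside, which lies on the rail bed; the part's underside is 10 mm above it. x and y parallel to the rail's.
- carrier_hexnut: Fixed white carrier plate, 52 x 52 x 10 mm, on which the hexagonal nut stands at the start (one of four identical ones on the rail). Origin: centre of its underside, which lies on the rail bed; the part's underside is 10 mm above it. x and y parallel to the rail's.
- rail: Fixed infeed rail at any yaw: dark steel bed 70 mm wide (x), row along its y, top 12 mm high; black square end stop 44 x 22 mm, 42 mm high, at its +y end (y = 130 to 152). Carriers at y = +90, +30, -30, -90 mm, x = 0; parts stand 22 mm above the table. Free space for fingers only at the long sides (x), 80 mm from the centre line. Origin: on the table under the row's middle; z up.
- rack: Kitting rack, fixed, any yaw: aluminium, 66 mm wide (x), four empty black-floored pockets in a row along its y at y = +90, +30, -30, -90 mm, x = 0; round black knob, 32 mm wide, 45 mm high, at its +y end (y = 147). Pockets 58 (x) by 56 (y) mm, floor 10 mm above the table, walls 4 thick, 6 higher than the floor. Fingers: long sides (x), 80 mm free. Origin: on the table under the row's middle; z up.
There are look-alikes about, which are no part of the job. What is shaped like the pinion but green is not meant.

How it is judged:
By the outcome, as a careful person would: the job done as asked, in the order asked, and still so for the second after the job is handed in, with the robot touching nothing.
It also fails if it takes over 109 s, if anything falls off the work surface, if the arm or the gripper's body presses on something with over 40 N, if the wrist force passes 120 N, or if a joint passes its speed limit or range.

ROBOT

A 6-joint arm with a two-finger parallel gripper is mounted at the origin on the work surface. World frame = base frame: x ahead of the robot, y to its left, z up, the work surface at z = 0. Lengths are in m, angles in rad, forces in N, time in s.
With the tool pointing down it reaches from about 0.3 to 0.875 m from the base axis. Payload 6.4 kg.
Tool frame: the origin (TCP) lies at the very end of the fingers, on their centre line; the grasp point (between the pads) lies 19 mm behind it; z points along the fingers, y is the line along which they close (so a half turn about z gives the same grasp; the last joint's range is limited). The gripper opens to 85 mm and grips with 20 to 120 N. Pads are 22 mm wide; open, the fingers measure 114 mm over their backs; the gripper's body (76 mm by 85 mm) begins 54 mm behind the grasp point. The pads swing forward as they close: fully open they stand 13 mm farther back than shut.
Start: joints at [-1.459, 0.181, 1.607, -0, 1.354, -0.206], TCP at [0.18, -0.546, 0.231] pointing down, gripper open.
Joint ranges: [-2.99, 2.99], [-0.89, 2.07], [0.3, 2.58], [-1.14, 4.28], [0, 2.63], [-3.12, 3.12]. Speed limits (rad/s): [2.57, 2.57, 3.01, 3.14, 3.14, 3.14].

INTERFACE

Orientations are given as a unit quaternion [w, x, y, z].
In Python, from bench import ctrl gives the robot as it stands.
- The arm moves only by the tool jog_arm, never from a script. Its argument "series" is a list that holds one entry, the list of rows, each a list of 7 numbers: the shift along the tool's x, y, z in mm, then the turn, a rotation vector about the tool's x, y, z in rad, then the finger opening in mm, from 0 to 85.4. In form: [[[tx, ty, tz, rx, ry, rz, gripper], ...]]. A call has exactly 10 rows; each row shifts and turns the commanded pose from where the row before left it, along the tool's axes as they then stand; what a row does not reach is not made up. A row lasts 1/10 s, in which the tool goes at most 50 mm and 8.59 degrees, less where a joint would pass 70% of its speed; a pose out of reach is approached as far as the arm can. A call with a gripper value outside its range is refused whole. The fingers move at their own pace and stop on an object; the grip force is fixed at half the most. Time passes only in rows, so rows that do not move let the fingers close, or fill a call up. It gives the time, the measured TCP pose, the force, the opening and the grip force at its end, in the units of the state.
- ctrl.get_obs(): the state, without advancing time (a new reading comes with each control period).
- ctrl.camera(name): name is "side" or "top"; returns a dict with "frame" (420x560x3 uint8, blue, green, red), "z_map" (420x560 float32, m along the optical axis (not along the pixel's ray), 0 where there is no reading), "fx", "fy", "cx", "cy" (pixels), "k1" (the pictures are not rectified: a ray, as slopes to the right and down, at radius r is drawn at 1 + k1 r^2 times it, then the intrinsics apply), "xyz" and "rotation" of the camera in the world. Camera axes: x right, y down, z forward; pixel columns grow to the right and rows downward; lengths in m; the calibration is good to about 2 mm. A picture is of the moment at which its call begins.
- ctrl.hand_in(): hands the job in; it is judged then, once.
The state is a dict: "time_s": time; "q": joint angles; "dq": joint speeds; "joint_efforts": joint torques, N m; "eef_pos": TCP position; "eef_rot": TCP orientation; "wrist_force": force on the tool from outside, world axes, zero at the start; "torque": the same for the moment, N m; "opening": opening from 0.0 (shut) to 1.0 (fully open); "grasp_force": force on a finger pad.
Only numpy, scipy, OpenCV 4.12 (cv2) and the standard library are available. Lean on these libraries where they do the work, as an engineer would, in place of code of your own. Each camera call takes 0.05 s, during which the arm holds its last target. There are 200 camera calls.

## Working session

There is one attempt and no reset: what is moved stays moved. The work goes in short steps, Python scripts to look and compute and a tool call to move; the robot and the scene stay as the last step left them, time stands still between calls to the robot, and variables do not carry over. Pictures are saved under pics/ and viewed, at most 14 in all, crops included, and the job is handed in when it is done.

Besides the shell and the picture viewer there is one more tool, called after "Call:" as name(argument=value, ...), one argument or row to a line, values as JSON. jog_arm: Moves the arm, as the interface text tells. Its arguments: {"type":"object","properties":{"series":{"type":"array"}},"required":["series"]}

```bash
mkdir -p pics; ls
cat > h.py <<'E'
import numpy as np, cv2, pickle
from scipy.spatial.transform import Rotation as R
from bench import ctrl
def snap(n):
    c=ctrl.camera(n); pickle.dump(c,open(f'pics/{n}.pkl','wb')); return c
def load(n): return pickle.load(open(f'pics/{n}.pkl','rb'))
def rot(c):
    r=np.array(c['rotation']); return r if r.shape==(3,3) else R.from_quat(r[[1,2,3,0]]).as_matrix()
def cloud(c):
    K=np.array([[c['fx'],0,c['cx']],[0,c['fy'],c['cy']],[0,0,1.]])
    v,u=np.mgrid[:420,:560]
    d=np.stack([(u-c['cx'])/c['fx'],(v-c['cy'])/c['fy']],-1)
    s=d.copy()
    for _ in range(10): s=d/(1+c['k1']*(s**2).sum(-1,keepdims=True))
    z=c['z_map'][...,None]
    p=np.concatenate([s*z,z],-1)
    return p@rot(c).T+np.array(c['xyz'])
E
python3 - <<'E'
from h import *
o=ctrl.get_obs(); print(o)
for n in('top','side'):
    c=snap(n); print(n,c['xyz'],rot(c).round(3),c['fx'],c['k1'])
    cv2.imwrite(f'pics/{n}0.png',cv2.resize(c['frame'],(784,588),interpolation=cv2.INTER_CUBIC))
E
```

```text
pics
{'time_s': 0.0, 'q': array([-1.45929521e+00,  1.81569403e-01,  1.60800600e+00, -8.88780340e-06,
        1.35381271e+00, -2.06312092e-01]), 'dq': array([ 3.70831673e-04, -6.66902338e-04, -4.67388440e-04,  2.98068471e-05,
        2.44717063e-04,  3.57480118e-04]), 'joint_efforts': array([-2.88414658e-04, -4.44879699e+01, -3.51336086e+01, -2.70199325e-04,
        9.08541289e-03,  5.32131548e-05]), 'eef_pos': array([ 0.17962562, -0.5456352 ,  0.23036918]), 'eef_rot': array([-8.96929591e-04,  9.87400341e-01,  1.58239566e-01,  3.82075469e-05]), 'wrist_force': array([ 0.17931653, -0.16614995, -0.64253847]), 'torque': array([ 0.03346228,  0.00635817, -0.03264116]), 'grasp_force': 0.0, 'opening': 1.0009136096539675}
top [ 0.38062171 -0.00286254  0.94297072] [[ 0.016 -0.994  0.112]
 [-1.    -0.018 -0.016]
 [ 0.018 -0.111 -0.994]] 383.70003144585695 -0.05748478994221229
side [ 0.24733729 -0.67998421  0.53744052] [[ 0.932 -0.218  0.291]
 [-0.363 -0.529  0.767]
 [-0.013 -0.82  -0.572]] 448.0910460078058 0.047531458260011705
```

View pics/top0.png

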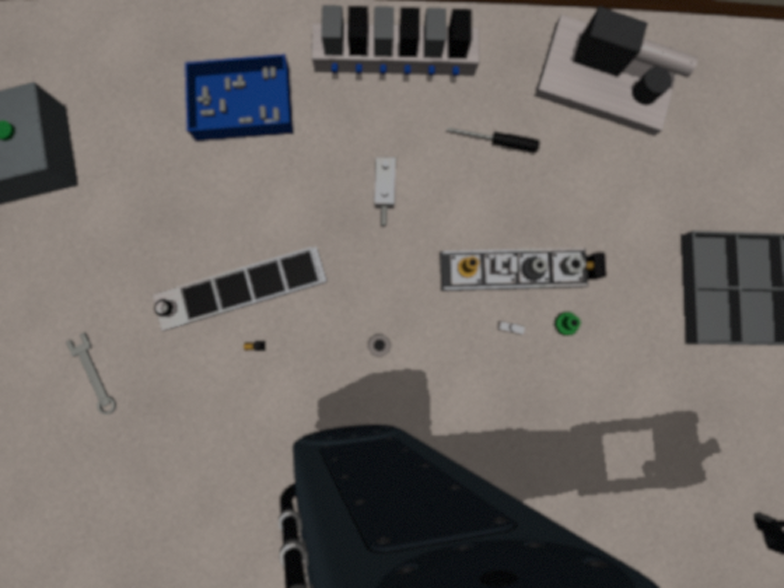

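View pics/side0.png

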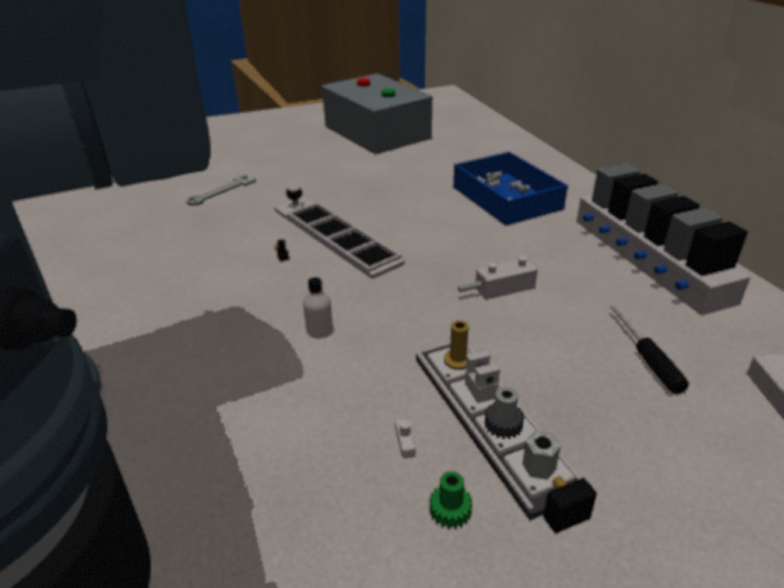

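The top view shows the rail at (440–605, 270), with its end stop on the right at (597, 265). Going away from the stop, the parts are hexnut (570), pinion (535), clevis (502) and bushing (467). The rack has its knob on the left at (163, 307) and its far pocket at (300, 270). A bottle stands at (378, 345), and the green decoy is at (567, 323).

Run:
```python
from h import *
s=560/784
for n in('top','side'):
    c=load(n); P=cloud(c)
    print(n)
    if n=='top':
        boxes={'rack':(150,240,335,335),'rail':(435,240,612,298),'bottle':(365,332,392,358)}
    else: boxes={'rack':(268,180,410,278),'rail':(410,315,600,532),'bottle':(300,275,335,340)}
    for k,b in boxes.items():
        x0,y0,x1,y1=[int(t*s) for t in b]
        Q=P[y0:y1,x0:x1].reshape(-1,3); zz=Q[:,2]
        print(k,'table z',np.median(P[y0:y1,x0:x1,2][zz.reshape(y1-y0,x1-x0)<.006]).round(4),'max',zz.max().round(4),np.histogram(zz,bins=np.arange(-.006,.09,.006))[0])
        M=Q[(zz>.007)&(zz<.1)]
        r=cv2.minAreaRect((M[:,:2]*1000).astype(np.float32)); print('  rect',np.round(r[0],1),np.round(r[1],1),round(r[2],2))
        if k=='rail':
            for name,lo in (('stuff above 45',.045),):
                T=M[M[:,2]>lo]
                _,lab,_,cen=cv2.connectedComponentsWithStats((((P[y0:y1,x0:x1,2]>lo))).astype(np.uint8),connectivity=4)
                for i in range(1,lab.max()+1 if hasattr(lab,'max') else 1):
                    t=P[y0:y1,x0:x1][lab==i]
                    if len(t)>5: 
                        zt=t[:,2].max(); w=t[t[:,2]>zt-.006]; print('   comp',len(t),'ztop',zt.round(4),'mean',w.mean(0).round(4),'mid',((w.max(0)+w.min(0))/2).round(4))
        if k!='rail':
            T=M[M[:,2]>.03]; print('  tall',len(T),T.mean(0).round(4),((T.max(0)+T.min(0))/2).round(4))
```

```text
top
rack table z -0.0006 max 0.943 [3577 2053 2439  739   34    9    5   52   23    0    0    0    0    0
    0]
  rect [486.8 245.6] [ 67.4 301.4] 17.85
  tall 80 [0.4476 0.3613 0.0405] [0.4485 0.3647 0.0397]
rail table z -0.0006 max 0.943 [1299  719  477  663  889  165   99  257  112   42  169   84  150   45
   21]
  rect [ 530.8 -248.9] [ 70.7 283.4] 2.49
   comp 195 ztop 0.0726 mean [ 0.5297 -0.2088  0.068 ] mid [ 0.5299 -0.2081  0.0697]
   comp 163 ztop 0.943 mean [ 0.3806 -0.0029  0.943 ] mid [ 0.3806 -0.0029  0.943 ]
   comp 86 ztop 0.0805 mean [ 0.5281 -0.1516  0.0773] mid [ 0.5283 -0.1517  0.0777]
   comp 110 ztop 0.943 mean [ 0.3806 -0.0029  0.943 ] mid [ 0.3806 -0.0029  0.943 ]
bottle table z -0.0007 max 0.943 [94 61  0  0  0  0  0  0  1 39 69 35  3  0 21]
  rect [390.4  -1.2] [34.6 34.8] 1.07
  tall 203 [ 0.3907 -0.0023  0.0643] [ 0.3905 -0.0013  0.0665]
side
rack table z 0.0001 max 0.5374 [2358 2518 1327  666   38   21   50   30   31    0    0    0    0    0
    0]
  rect [446.1 232.3] [152.1 303.3] 17.33
  tall 111 [0.4308 0.3193 0.0378] [0.4211 0.2845 0.0387]
rail table z -0.0001 max 0.5374 [6928 6206  767 1645 1640  490  421  910  582  222  526  213  338   83
   29]
  rect [ 485.8 -252.3] [156.1 285.7] 2.55
   comp 271 ztop 0.5374 mean [ 0.2473 -0.68    0.5374] mid [ 0.2473 -0.68    0.5374]
   comp 478 ztop 0.5374 mean [ 0.2473 -0.68    0.5374] mid [ 0.2473 -0.68    0.5374]
   comp 308 ztop 0.5374 mean [ 0.2473 -0.68    0.5374] mid [ 0.2473 -0.68    0.5374]
   comp 469 ztop 0.5374 mean [ 0.2473 -0.68    0.5374] mid [ 0.2473 -0.68    0.5374]
   comp 192 ztop 0.5374 mean [ 0.2473 -0.68    0.5374] mid [ 0.2473 -0.68    0.5374]
bottle table z -0.0003 max 0.5374 [271 188  48  50  53  48  54  45  54  71  77  59  23  32  32]
  rect [391.1  -8.8] [38.5 27.7] 9.1
  tall 486 [ 0.3878 -0.0121  0.0567] [ 0.3896 -0.0092  0.0584]
```

Run:
```python
from h import *
c=load('top')
a=cv2.resize(c['frame'][165:245,305:445],None,fx=5.6,fy=5.6,interpolation=cv2.INTER_CUBIC)
b=cv2.resize(c['frame'][165:245,105:245],None,fx=5.6,fy=5.6,interpolation=cv2.INTER_CUBIC)
cv2.imwrite('pics/ct.png',np.vstack([a[40:320],b[:310]])); print(a.shape)
```

```text
(448, 784, 3)
```

View pics/ct.png

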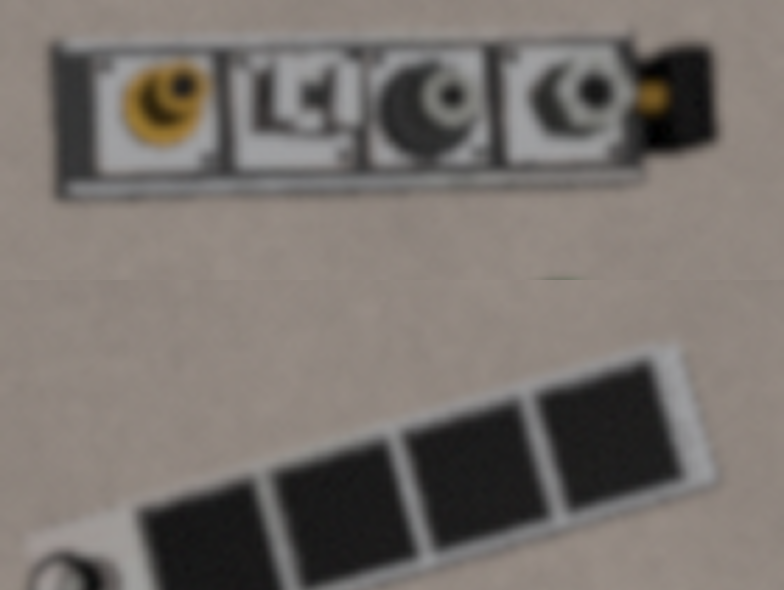

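The crop shows, from left to right, the bushing (top hole 184,86), the clevis (about 305,90), the pinion (hub hole 451,96) and the hexnut (hole 597,95). The rack dividers are at about (527,398)–(560,518) and (392,435)–(428,560). Next I'll crop the side view as a cross-check.

Run:
```python
from h import *
c=load('side')
a=cv2.resize(c['frame'][222:382,290:435],None,fx=3.7,fy=3.7,interpolation=cv2.INTER_CUBIC)
cv2.imwrite('pics/cs.png',a); print(a.shape)
b=cv2.resize(c['frame'][130:200,190:295],None,fx=7,fy=7,interpolation=cv2.INTER_CUBIC)
cv2.imwrite('pics/cr.png',b); print(b.shape)
```

```text
(592, 536, 3)
(490, 735, 3)
```

View pics/cs.png

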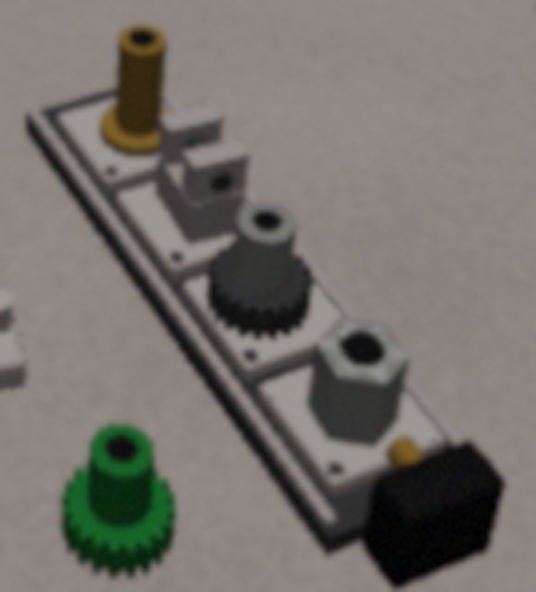

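View pics/cr.png

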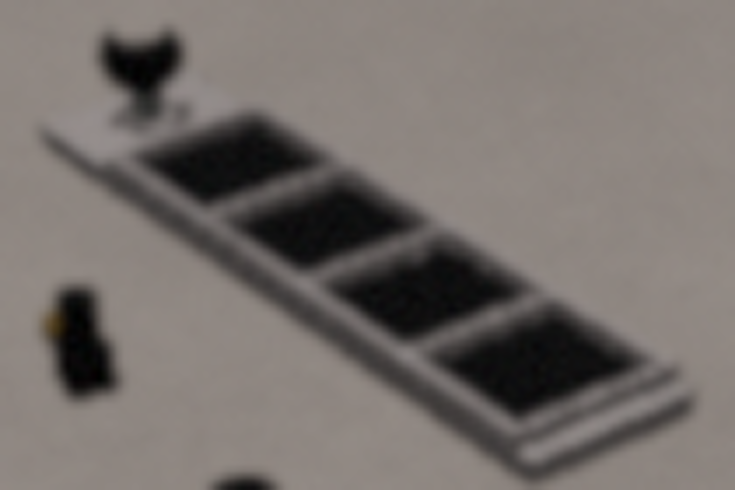

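The side view shows the bushing top at (142,39), the pinion hub at (267,220), the hexnut hole at (362,348) and the clevis cheeks at (190–245,115–160). The rack is empty.

```bash
cat >> h.py <<'E'
def ray(c,u,v,z):
    d=np.array([(u-c['cx'])/c['fx'],(v-c['cy'])/c['fy']]); s=d.copy()
    for _ in range(20): s=d/(1+c['k1']*(s@s))
    w=rot(c)@np.array([*s,1]); o=np.array(c['xyz']); return (o+w*(z-o[2])/w[2])[:2]*1000
E
python3 - <<'E'
from h import *
T=load('top');S=load('side')
ta=lambda u,v,z:ray(T,305+(u+.5)/5.6-.5,165+(v+40.5)/5.6-.5,z)
tb=lambda u,v,z:ray(T,105+(u+.5)/5.6-.5,165+(v-279.5)/5.6-.5,z)
sa=lambda u,v,z:ray(S,290+(u+.5)/3.7-.5,222+(v+.5)/3.7-.5,z)
sb=lambda u,v,z:ray(S,190+(u+.5)/7-.5,130+(v+.5)/7-.5,z)
p=lambda *a:print(*[np.round(x,1) if not isinstance(x,str) else x for x in a])
p('bush',ta(184,86,.078),sa(142,39,.078),'flange',ta(165,103,.028),sa(136,128,.028))
p('pin',ta(451,96,.068),sa(267,220,.068),'gear',ta(424,112,.038))
p('hex',ta(597,95,.058),sa(362,348,.058))
# rail carriers top z .022: corners
p('carrier gaps y', *[ (ta(a,50,.022)+ta(b,165,.022))/2 for a,b in((226,227),(363,361),(497,494))])
p('rail lip ends top',ta(60,47,.012),ta(632,35,.012),ta(62,193,.012),ta(642,180,.012))
p('stop top',ta(690,97,.042),sa(437,482,.042))
for n,f in(('T',lambda:[tb(527,398,.016),tb(560,518,.016),tb(392,435,.016),tb(428,560,.016),tb(677,343,.016),tb(717,480,.016)]),
           ('S',lambda:[sb(545,297,.016),sb(415,350,.016),sb(435,235,.016),sb(315,278,.016),sb(340,175,.016),sb(215,215,.016)])):
    p('rack',n,*f())
# depth-based rail/rack fits
for n,bx in (('rack',(107,171,240,240)),('rail',(310,171,420,213))):
    P=cloud(T)[bx[1]:bx[3],bx[0]:bx[2]].reshape(-1,3); M=P[(P[:,2]>.007)&(P[:,2]<.027)]
    print(n,[np.round(t,1) for t in cv2.minAreaRect((M[:,:2]*1000).astype(np.float32))])
# clevis points on top, both cams
for n,c,bx in(('T',T,(345,175,370,200)),('S',S,(330,248,360,290))):
    P=cloud(c)[bx[1]:bx[3],bx[0]:bx[2]].reshape(-1,3); M=P[(P[:,2]>.062)&(P[:,2]<.075)&(P[:,1]<-.17)]*1000
    print('clevis',n,len(M),M[:,:2].min(0).round(1),M[:,:2].max(0).round(1),M.mean(0).round(1))
E
```

```text
bush [ 528.  -152.2] [ 526.9 -152.4] flange [ 528.9 -152.6] [ 525. -155.]
pin [ 527.8 -265.8] [ 527.2 -266.6] gear [ 525.7 -262.9]
hex [ 531.2 -331.5] [ 532.1 -330.7]
carrier gaps y [ 528.5 -180.5] [ 529.7 -240.1] [ 530.9 -299.3]
rail lip ends top [ 555.6 -108.7] [ 566.5 -365.2] [ 490.8 -109.9] [ 501.4 -368. ]
stop top [ 534.  -378.4] [ 532.6 -382.1]
rack T [535.7 177. ] [483.2 160.6] [518.3 235.4] [463.9 217.2] [561.2 112.3] [501.1  93. ]
rack S [534.9 177. ] [484.7 161. ] [514.3 231.3] [467.9 218.5] [496.7 285.8] [448.2 274.1]
rack [array([486.8, 245.6]), array([ 67.4, 301.4]), np.float64(17.8)]
rail [array([ 530.3, -238.4]), array([ 70.7, 262.2]), np.float64(2.5)]
clevis T 118 [ 516.9 -226. ] [ 543.1 -189. ] [ 529.7 -207.8   66.8]
clevis S 299 [ 514.4 -275.4] [ 542.9 -192.1] [ 525.8 -223.6   66.5]
```

Call:
jog_arm(
  series=[
    [[0,0,0,0,0,-0.144,85],[0,0,0,0,0,-0.144,85],[0,0,0,0,0,-0.144,85],[0,0,0,0,0,-0.144,85],[0,0,0,0,0,-0.144,85],[0,0,0,0,0,-0.144,85],[0,0,0,0,0,-0.144,85],[0,0,0,0,0,-0.144,85],[0,0,0,0,0,-0.144,85],[0,0,0,0,0,0,85]],
  ],
)

```text
time_s: 1.1
eef_pos: [0.1797, -0.5459, 0.2308]
eef_rot: [-0.0, 0.691, 0.723, 0.0]
wrist_force: [0.5, 0.4, 0.2]
opening: 0.991
grasp_force: 0.0
```

```bash
cat >> h.py <<'E'
def go(x,y,z,phi):
    "remaining shift (mm, tool axes as they stand) and rz to the target (mm, rad)"
    o=ctrl.get_obs(); q=np.array(o['eef_rot']); m=R.from_quat(q[[1,2,3,0]]).as_matrix()
    f=np.arctan2(m[1,1],m[0,1]); d=np.array([x,y,z])-np.array(o['eef_pos'])*1000
    mt=np.array([[-np.sin(phi),np.cos(phi),0],[np.cos(phi),np.sin(phi),0],[0,0,-1]])
    print('t',round(o['time_s'],2),'pos',(np.array(o['eef_pos'])*1000).round(1),'phi',f.round(3),'shift now',(m.T@d).round(1),'if turned',(mt@d).round(1),'rz',round(f-phi,3),'tilt',m[:,2].round(3),'F',np.round(o['wrist_force'],1),'open',round(o['opening']*85.4,1),'grip',round(o['grasp_force'],1))
E
python3 -c "
from h import *
go(531.5,-331,150,.042)"
```

```text
t 1.1 pos [ 179.7 -545.9  230.8] phi 0.044 shift now [199. 361.  81.] if turned [199.9 360.5  80.8] rz 0.002 tilt [-0.     0.001 -1.   ] F [0.5 0.4 0.2] open 84.6 grip 0.0
```

Call:
jog_arm(
  series=[
    [[20,36,8,0,0,0,85],[20,36,8,0,0,0,85],[20,36,8,0,0,0,85],[20,36,8,0,0,0,85],[20,36,8,0,0,0,85],[20,36,8,0,0,0,85],[20,36,8,0,0,0,85],[20,36,8,0,0,0,85],[20,36,8,0,0,0,85],[20,36,8,0,0,0,85]],
  ],
)

```text
time_s: 2.1
eef_pos: [0.532, -0.3297, 0.1507]
eef_rot: [-0.0, 0.693, 0.721, -0.0]
wrist_force: [0.6, -0.3, 0.4]
opening: 0.991
grasp_force: 0.0
```

```bash
python3 -c "
from h import *
go(531.5,-331,30,.042)"
```

```text
t 2.1 pos [ 532.  -329.7  150.7] phi 0.039 shift now [ -1.3  -0.5 120.7] if turned [ -1.3  -0.5 120.7] rz -0.003 tilt [-0.  0. -1.] F [ 0.6 -0.3  0.4] open 84.7 grip 0.0
```

Call:
jog_arm(
  series=[
    [[-1,0,25,0,0,0,85],[0,0,25,0,0,0,85],[0,0,25,0,0,0,70],[0,0,20,0,0,0,60],[0,0,15,0,0,0,50],[0,0,10,0,0,0,45],[0,0,0,0,0,0,40],[0,0,0,0,0,0,20],[0,0,0,0,0,0,20],[0,0,0,0,0,0,20]],
  ],
)

```text
time_s: 3.1
eef_pos: [0.5313, -0.3324, 0.0323]
eef_rot: [0.001, 0.692, 0.722, 0.0]
wrist_force: [-0.5, 0.2, -0.6]
opening: 0.342
grasp_force: 59.3
```

```bash
python3 -c "
from h import *
go(531.5,-331,30,.042)
c=snap('side');cv2.imwrite('pics/s1.png',cv2.resize(c['frame'][200:390,270:460],None,fx=3,fy=3,interpolation=cv2.INTER_CUBIC))"
```

```text
t 3.1 pos [ 531.3 -332.4   32.3] phi 0.043 shift now [1.4 0.3 2.3] if turned [1.4 0.3 2.3] rz 0.001 tilt [ 0.001 -0.001 -1.   ] F [-0.5  0.2 -0.6] open 29.2 grip 59.3
```

View pics/s1.png

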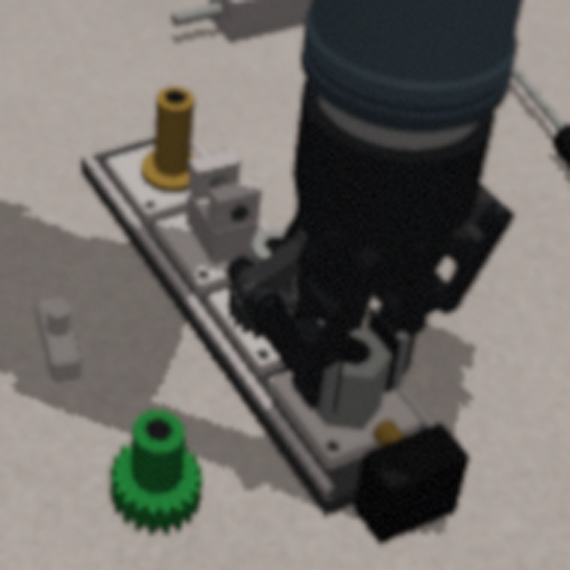

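The hexnut is held between the fingers at (360,370), with the opening at 29 mm. Next I'll lift it.

Call:
jog_arm(
  series=[
    [[0,0,-20,0,0,0,20],[0,0,-40,0,0,0,20],[0,0,-40,0,0,0,20],[30,0,-20,0,0,0,20],[40,0,0,0,0,0,20],[45,0,0,0,0,0,20],[45,0,0,0,0,0,20],[45,0,0,0,0,0,20],[45,0,0,0,0,0,20],[45,0,0,0,0,0,20]],
  ],
)

```text
time_s: 4.15
eef_pos: [0.5179, -0.0355, 0.1519]
eef_rot: [0.001, 0.692, 0.722, 0.0]
wrist_force: [0.8, 0.5, -2.0]
opening: 0.343
grasp_force: 59.5
```

```bash
python3 -c "
from h import *
go(519.3,140.3,120,.311)"
```

```text
t 4.15 pos [517.9 -35.5 151.9] phi 0.043 shift now [175.6   8.8  31.8] if turned [167.   55.1  31.9] rz -0.268 tilt [ 0.001 -0.    -1.   ] F [ 0.8  0.5 -2. ] open 29.3 grip 59.5
```

Call:
jog_arm(
  series=[
    [[0,0,0,0,0,-0.134,20],[0,0,0,0,0,-0.134,20],[27.8,9.2,5,0,0,0,20],[27.8,9.2,5,0,0,0,20],[27.8,9.2,5,0,0,0,20],[27.8,9.2,5,0,0,0,20],[27.8,9.2,5,0,0,0,20],[27.8,9.2,5,0,0,0,20],[0,0,0,0,0,0,20],[0,0,0,0,0,0,20]],
  ],
)

```text
time_s: 5.15
eef_pos: [0.5195, 0.1389, 0.1215]
eef_rot: [0.0, 0.588, 0.809, -0.0]
wrist_force: [-0.0, 0.2, -1.4]
opening: 0.345
grasp_force: 59.5
```

```bash
python3 -c "
from h import *
go(519.3,140.3,20,.311)"
```

```text
t 5.15 pos [519.5 138.9 121.5] phi 0.313 shift now [  1.5   0.3 101.5] if turned [  1.4   0.3 101.5] rz 0.002 tilt [ 0. -0. -1.] F [-0.   0.2 -1.4] open 29.4 grip 59.5
```

Call:
jog_arm(
  series=[
    [[1,0,25,0,0,0,20],[0,0,25,0,0,0,20],[0,0,20,0,0,0,20],[0,0,15,0,0,0,20],[0,0,8,0,0,0,20],[0,0,4,0,0,0,20],[0,0,2,0,0,0,20],[0,0,1,0,0,0,20],[0,0,1,0,0,0,20],[0,0,0,0,0,0,20]],
  ],
)

```text
time_s: 6.15
eef_pos: [0.5197, 0.1395, 0.0207]
eef_rot: [0.0, 0.589, 0.808, 0.0]
wrist_force: [0.2, 0.1, -1.5]
opening: 0.341
grasp_force: 59.6
```

```bash
python3 -c "
from h import *
go(519.3,140.3,18.6,.311)
c=snap('side');cv2.imwrite('pics/s2.png',cv2.resize(c['frame'][110:230,170:330],None,fx=4.5,fy=4.5,interpolation=cv2.INTER_CUBIC))"
```

```text
t 6.15 pos [519.7 139.5  20.7] phi 0.311 shift now [ 0.8 -0.1  2.1] if turned [ 0.8 -0.1  2.1] rz 0.0 tilt [ 0.001  0.    -1.   ] F [ 0.2  0.1 -1.5] open 29.2 grip 59.6
```

View pics/s2.png

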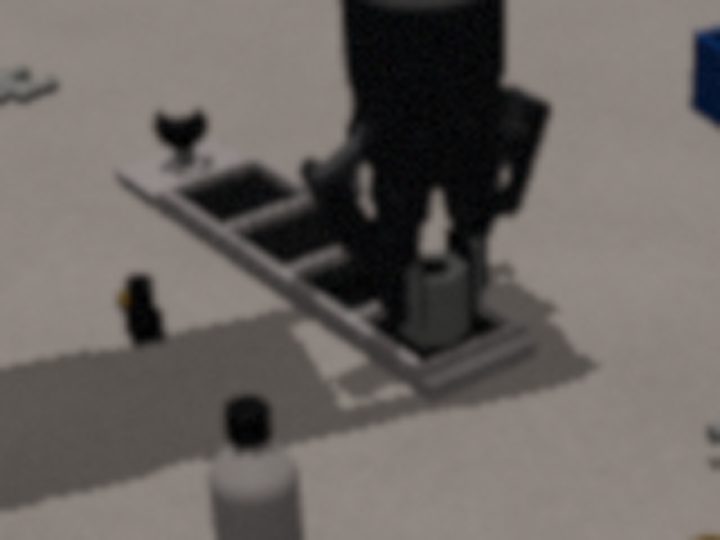

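The nut is centred in the end pocket at (437,310), just above the floor. Next I'll lower it slightly, release it and retreat.

Call:
jog_arm(
  series=[
    [[0,0,0.5,0,0,0,20],[0,0,0.5,0,0,0,20],[0,0,0,0,0,0,50],[0,0,0,0,0,0,50],[0,0,0,0,0,0,55],[0,0,-10,0,0,0,60],[0,0,-30,0,0,0,60],[0,0,-40,0,0,0,85],[-15,0,-40,0,0,0,85],[-40,0,-10,0,0,0,85]],
  ],
)

```text
time_s: 7.2
eef_pos: [0.5386, 0.0888, 0.1552]
eef_rot: [0.003, 0.587, 0.809, 0.003]
wrist_force: [0.9, -0.6, -0.0]
opening: 0.998
grasp_force: 0.0
```

```bash
python3 -c "
from h import *
go(527.6,-266,140,.042)"
```

```text
t 7.2 pos [538.6  88.8 155.2] phi 0.315 shift now [-333.8 -120.5   14.9] if turned [-354.   -25.9   15.2] rz 0.273 tilt [ 0.008  0.    -1.   ] F [ 0.9 -0.6 -0. ] open 85.3 grip 0.0
```

Call:
jog_arm(
  series=[
    [[0,0,0,0,0,0.134,85],[0,0,0,0,0,0.134,85],[-44,-3,2,0,0,0,85],[-44,-3,2,0,0,0,85],[-44,-3,2,0,0,0,85],[-44,-3,2,0,0,0,85],[-44,-3,2,0,0,0,85],[-44,-3,2,0,0,0,85],[-44,-3,2,0,0,0,85],[-44,-3,2,0,0,0,85]],
  ],
)

```text
time_s: 8.2
eef_pos: [0.5271, -0.2675, 0.1342]
eef_rot: [0.0, 0.692, 0.722, 0.0]
wrist_force: [0.7, 0.5, -0.6]
opening: 0.993
grasp_force: 0.0
```

```bash
python3 -c "
from h import *
go(527.5,-266,42,.042)
c=snap('top');cv2.imwrite('pics/t2.png',cv2.resize(c['frame'][120:280,100:440],(782,368),interpolation=cv2.INTER_CUBIC))"
```

```text
t 8.2 pos [ 527.1 -267.5  134.2] phi 0.043 shift now [ 1.6  0.4 92.2] if turned [ 1.5  0.4 92.2] rz 0.001 tilt [ 0.001 -0.    -1.   ] F [ 0.7  0.5 -0.6] open 84.8 grip 0.0
```

View pics/t2.png

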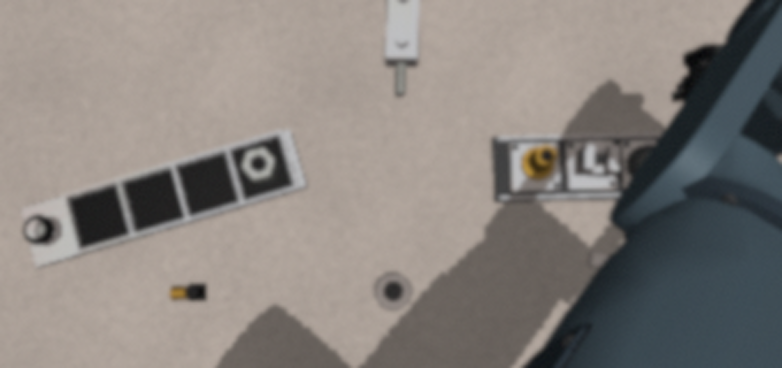

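The hexnut stands in the far pocket at (258,162). Next is the pinion.

Call:
jog_arm(
  series=[
    [[1,0,25,0,0,0,85],[0,0,25,0,0,0,70],[0,0,20,0,0,0,60],[0,0,12,0,0,0,50],[0,0,8,0,0,0,45],[0,0,2,0,0,0,40],[0,0,0,0,0,0,34],[0,0,0,0,0,0,15],[0,0,0,0,0,0,15],[0,0,0,0,0,0,15]],
  ],
)

```text
time_s: 9.25
eef_pos: [0.528, -0.2652, 0.0425]
eef_rot: [0.001, 0.692, 0.722, 0.0]
wrist_force: [-1.4, 1.2, 5.3]
opening: 0.263
grasp_force: 58.9
```

```bash
python3 -c "
from h import *
go(527.6,-266,42,.042)"
```

```text
t 9.25 pos [ 528.  -265.2   42.5] phi 0.043 shift now [-0.8 -0.5  0.5] if turned [-0.8 -0.5  0.5] rz 0.001 tilt [ 0.002 -0.001 -1.   ] F [-1.4  1.2  5.3] open 22.5 grip 58.9
```

Call:
jog_arm(
  series=[
    [[0,0,-10,0,0,0,15],[0,0,-30,0,0,0,15],[0,0,-40,0,0,0,15],[20,0,-30,0,0,0,15],[40,0,0,0,0,0,15],[45,0,0,0,0,0,15],[45,0,0,0,0,0,15],[45,0,0,0,0,0,15],[45,0,0,0,0,0,15],[45,0,0,0,0,0,15]],
  ],
)

```text
time_s: 10.25
eef_pos: [0.5143, 0.0219, 0.1516]
eef_rot: [-0.0, 0.692, 0.722, 0.0]
wrist_force: [0.7, -0.5, -1.5]
opening: 0.26
grasp_force: 59.0
```

```bash
python3 -c "
from h import *
go(500.9,197.4,130,.311)"
```

```text
t 10.25 pos [514.3  21.9 151.6] phi 0.043 shift now [175.9  -5.9  21.6] if turned [171.2  40.9  21.6] rz -0.268 tilt [-0.  0. -1.] F [ 0.7 -0.5 -1.5] open 22.2 grip 59.0
```

Call:
jog_arm(
  series=[
    [[0,0,0,0,0,-0.134,15],[0,0,0,0,0,-0.134,15],[28.5,6.8,4,0,0,0,15],[28.5,6.8,4,0,0,0,15],[28.5,6.8,4,0,0,0,15],[28.5,6.8,4,0,0,0,15],[28.5,6.8,4,0,0,0,15],[28.5,6.8,4,0,0,0,15],[0,0,0,0,0,0,15],[0,0,0,0,0,0,15]],
  ],
)

```text
time_s: 11.25
eef_pos: [0.501, 0.1958, 0.1272]
eef_rot: [-0.0, 0.588, 0.809, -0.0]
wrist_force: [0.7, 0.5, -1.1]
opening: 0.257
grasp_force: 59.1
```

```bash
python3 -c "
from h import *
go(500.9,197.4,30.5,.311)
c=snap('side');cv2.imwrite('pics/s3.png',cv2.resize(c['frame'][70:230,170:330],None,fx=3.7,fy=3.7,interpolation=cv2.INTER_CUBIC))"
```

```text
t 11.25 pos [501.  195.8 127.2] phi 0.313 shift now [ 1.6  0.5 96.7] if turned [ 1.6  0.4 96.7] rz 0.002 tilt [-0.001 -0.    -1.   ] F [ 0.7  0.5 -1.1] open 22.0 grip 59.1
```

View pics/s3.png

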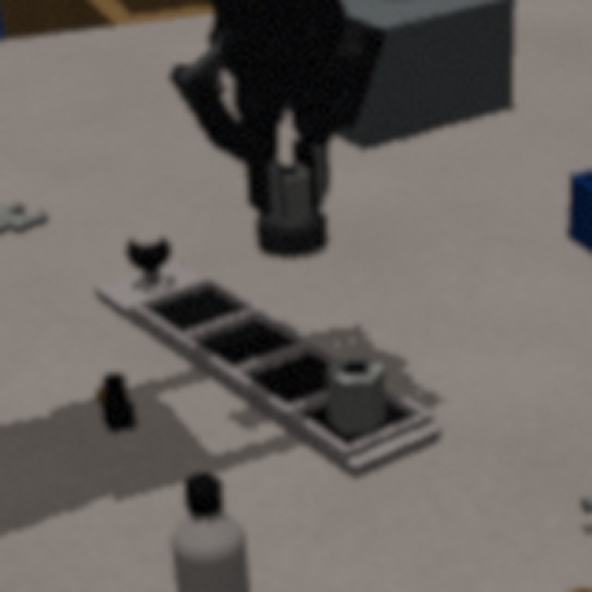

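The pinion hangs upright at (292,220), and the hexnut stands properly in the end pocket. Next I'll lower the pinion.

Call:
jog_arm(
  series=[
    [[1,0,25,0,0,0,15],[0,0,25,0,0,0,15],[0,0,20,0,0,0,15],[0,0,13,0,0,0,15],[0,0,7,0,0,0,15],[0,0,3,0,0,0,15],[0,0,2,0,0,0,15],[0,0,1,0,0,0,15],[0,0,1,0,0,0,15],[0,0,0,0,0,0,15]],
  ],
)

```text
time_s: 12.3
eef_pos: [0.5015, 0.1964, 0.0307]
eef_rot: [0.0, 0.589, 0.808, 0.0]
wrist_force: [1.2, 0.5, -1.8]
opening: 0.258
grasp_force: 59.1
```

```bash
python3 -c "
from h import *
go(500.9,197.4,30.5,.311)"
```

```text
t 12.3 pos [501.5 196.4  30.7] phi 0.311 shift now [ 1.1 -0.3  0.2] if turned [ 1.1 -0.3  0.2] rz 0.0 tilt [ 0.001  0.    -1.   ] F [ 1.2  0.5 -1.8] open 22.0 grip 59.1
```

Call:
jog_arm(
  series=[
    [[0,0,0.5,0,0,0,15],[0,0,0.5,0,0,0,15],[0,0,0,0,0,0,50],[0,0,0,0,0,0,50],[0,0,0,0,0,0,55],[0,0,-10,0,0,0,60],[0,0,-30,0,0,0,60],[0,0,-40,0,0,0,85],[-15,0,-40,0,0,0,85],[-40,0,0,0,0,0,85]],
  ],
)

```text
time_s: 13.3
eef_pos: [0.5217, 0.146, 0.1564]
eef_rot: [0.004, 0.587, 0.809, 0.004]
wrist_force: [0.9, 0.3, 0.1]
opening: 0.994
grasp_force: 0.0
```

```bash
python3 -c "
from h import *
go(529.7,-207.8,130,.042)"
```

```text
t 13.3 pos [521.7 146.  156.4] phi 0.315 shift now [-338.8 -102.3   25.9] if turned [-353.8   -6.8   26.4] rz 0.273 tilt [ 0.011  0.002 -1.   ] F [0.9 0.3 0.1] open 84.9 grip 0.0
```

Call:
jog_arm(
  series=[
    [[0,0,0,0,0,0.134,85],[0,0,0,0,0,0.135,85],[-43.8,-0.8,3,0,0,0,85],[-43.8,-0.8,3,0,0,0,85],[-43.8,-0.8,3,0,0,0,85],[-43.8,-0.8,3,0,0,0,85],[-43.8,-0.8,3,0,0,0,85],[-43.8,-0.8,3,0,0,0,85],[-43.8,-0.8,3,0,0,0,85],[-43.8,-0.8,3,0,0,0,85]],
  ],
)

```text
time_s: 14.3
eef_pos: [0.5263, -0.2083, 0.1261]
eef_rot: [0.0, 0.692, 0.722, 0.0]
wrist_force: [-0.3, 0.4, -0.5]
opening: 0.99
grasp_force: 0.0
```

```bash
python3 -c "
from h import *
go(529.7,-208,38,.042)"
```

```text
t 14.3 pos [ 526.3 -208.3  126.1] phi 0.042 shift now [ 0.2  3.3 88.1] if turned [ 0.2  3.4 88.1] rz -0.0 tilt [ 0.001 -0.    -1.   ] F [-0.3  0.4 -0.5] open 84.6 grip 0.0
```

Call:
jog_arm(
  series=[
    [[0,3,25,0,0,0,85],[0,0,25,0,0,0,70],[0,0,18,0,0,0,60],[0,0,12,0,0,0,50],[0,0,6,0,0,0,45],[0,0,2,0,0,0,40],[0,0,0,0,0,0,35],[0,0,0,0,0,0,18],[0,0,0,0,0,0,18],[0,0,0,0,0,0,18]],
  ],
)

```text
time_s: 15.3
eef_pos: [0.5303, -0.2067, 0.0385]
eef_rot: [0.001, 0.692, 0.722, 0.0]
wrist_force: [0.7, 1.0, 5.9]
opening: 0.299
grasp_force: 58.1
```

```bash
python3 -c "
from h import *
go(529.7,-208,38,.042)"
```

```text
t 15.3 pos [ 530.3 -206.7   38.5] phi 0.042 shift now [-1.3 -0.6  0.5] if turned [-1.3 -0.6  0.5] rz 0.0 tilt [ 0.002 -0.001 -1.   ] F [0.7 1.  5.9] open 25.6 grip 58.1
```

Call:
jog_arm(
  series=[
    [[0,0,-10,0,0,0,18],[0,0,-30,0,0,0,18],[0,0,-40,0,0,0,18],[20,0,-30,0,0,0,18],[40,0,0,0,0,0,18],[45,0,0,0,0,0,18],[45,0,0,0,0,0,18],[45,0,0,0,0,0,18],[45,0,0,0,0,0,18],[45,0,0,0,0,0,18]],
  ],
)

```text
time_s: 16.3
eef_pos: [0.5168, 0.0802, 0.1477]
eef_rot: [0.0, 0.692, 0.722, 0.0]
wrist_force: [0.4, 0.7, -1.2]
opening: 0.294
grasp_force: 57.6
```

```bash
python3 -c "
from h import *
go(482.5,254.6,126,.311)"
```

```text
t 16.3 pos [516.8  80.2 147.7] phi 0.042 shift now [175.6 -27.   21.7] if turned [176.5  20.7  21.7] rz -0.269 tilt [ 0. -0. -1.] F [ 0.4  0.7 -1.2] open 25.1 grip 57.6
```

Call:
jog_arm(
  series=[
    [[0,0,0,0,0,-0.134,18],[0,0,0,0,0,-0.135,18],[29.5,3.5,4,0,0,0,18],[29.5,3.5,4,0,0,0,18],[29.5,3.5,4,0,0,0,18],[29.5,3.5,4,0,0,0,18],[29.5,3.5,4,0,0,0,18],[29.5,3.5,4,0,0,0,18],[0,0,0,0,0,0,18],[0,0,0,0,0,0,18]],
  ],
)

```text
time_s: 17.3
eef_pos: [0.4827, 0.2537, 0.1233]
eef_rot: [-0.0, 0.588, 0.809, -0.0]
wrist_force: [0.6, -0.2, -1.5]
opening: 0.294
grasp_force: 57.6
```

```bash
python3 -c "
from h import *
go(482.5,254.6,26.5,.311)
c=snap('side');cv2.imwrite('pics/s4.png',cv2.resize(c['frame'][70:230,170:330],None,fx=3.7,fy=3.7,interpolation=cv2.INTER_CUBIC))"
```

```text
t 17.3 pos [482.7 253.7 123.3] phi 0.313 shift now [ 1.   0.1 96.8] if turned [ 1.   0.1 96.8] rz 0.002 tilt [-0.    -0.001 -1.   ] F [ 0.6 -0.2 -1.5] open 25.1 grip 57.6
```

View pics/s4.png

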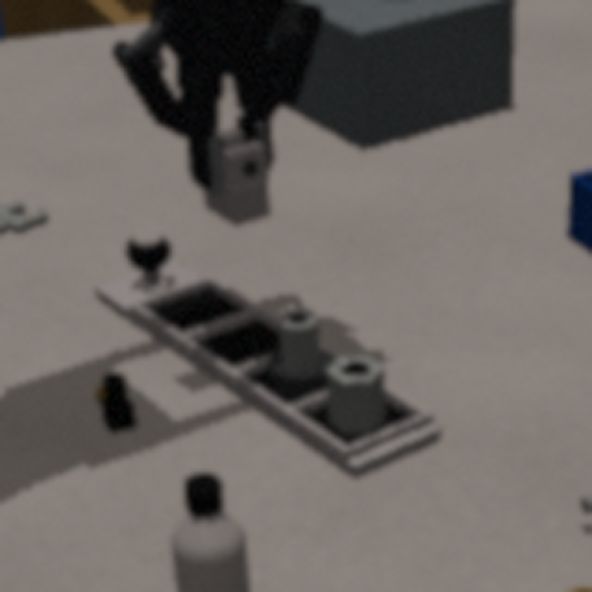

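The pinion (298,345) and hexnut both stand in their pockets, and the clevis is held upright at (238,178). Next I'll lower it.

Call:
jog_arm(
  series=[
    [[0,0,25,0,0,0,18],[0,0,25,0,0,0,18],[0,0,20,0,0,0,18],[0,0,13,0,0,0,18],[0,0,7,0,0,0,18],[0,0,3,0,0,0,18],[0,0,2,0,0,0,18],[0,0,1,0,0,0,18],[0,0,1,0,0,0,18],[0,0,0,0,0,0,18]],
  ],
)

```text
time_s: 18.35
eef_pos: [0.4835, 0.2536, 0.0267]
eef_rot: [0.0, 0.589, 0.808, 0.0]
wrist_force: [0.5, -0.1, -1.1]
opening: 0.296
grasp_force: 57.6
```

```bash
python3 -c "
from h import *
go(482.5,254.6,26.5,.311)"
```

```text
t 18.35 pos [483.5 253.6  26.7] phi 0.311 shift now [ 1.3 -0.6  0.2] if turned [ 1.3 -0.6  0.2] rz 0.0 tilt [ 0.001  0.    -1.   ] F [ 0.5 -0.1 -1.1] open 25.3 grip 57.6
```

Call:
jog_arm(
  series=[
    [[0,0,0.5,0,0,0,18],[0,0,0.5,0,0,0,18],[0,0,0,0,0,0,50],[0,0,0,0,0,0,50],[0,0,0,0,0,0,55],[0,0,-10,0,0,0,60],[0,0,-30,0,0,0,60],[0,0,-40,0,0,0,85],[-15,0,-40,0,0,0,85],[-40,0,0,0,0,0,85]],
  ],
)

```text
time_s: 19.35
eef_pos: [0.5037, 0.2034, 0.1524]
eef_rot: [0.004, 0.587, 0.809, 0.005]
wrist_force: [1.3, -0.6, -0.0]
opening: 0.992
grasp_force: 0.0
```

```bash
python3 -c "
from h import *
go(527.6,-152.4,130,.042)"
```

```text
t 19.35 pos [503.7 203.4 152.4] phi 0.315 shift now [-345.7  -87.8   21.7] if turned [-356.5    9.    22.4] rz 0.273 tilt [ 0.011  0.003 -1.   ] F [ 1.3 -0.6 -0. ] open 84.7 grip 0.0
```

Call:
jog_arm(
  series=[
    [[0,0,0,0,0,0.134,85],[0,0,0,0,0,0.135,85],[-44.2,1.5,2.5,0,0,0,85],[-44.2,1.5,2.5,0,0,0,85],[-44.2,1.5,2.5,0,0,0,85],[-44.2,1.5,2.5,0,0,0,85],[-44.2,1.5,2.5,0,0,0,85],[-44.2,1.5,2.5,0,0,0,85],[-44.2,1.5,2.5,0,0,0,85],[-44.2,1.5,2.5,0,0,0,85]],
  ],
)

```text
time_s: 20.35
eef_pos: [0.5269, -0.1537, 0.1261]
eef_rot: [0.0, 0.692, 0.722, 0.0]
wrist_force: [0.9, 0.2, -0.1]
opening: 0.987
grasp_force: 0.0
```

```bash
python3 -c "
from h import *
go(527.6,-152.4,44,.042)"
```

```text
t 20.35 pos [ 526.9 -153.7  126.1] phi 0.042 shift now [ 1.3  0.7 82.1] if turned [ 1.2  0.7 82.1] rz -0.0 tilt [ 0.001 -0.    -1.   ] F [ 0.9  0.2 -0.1] open 84.3 grip 0.0
```

Call:
jog_arm(
  series=[
    [[1,0.5,25,0,0,0,85],[0,0,22,0,0,0,70],[0,0,16,0,0,0,60],[0,0,11,0,0,0,50],[0,0,6,0,0,0,45],[0,0,2,0,0,0,40],[0,0,0,0,0,0,32],[0,0,0,0,0,0,14],[0,0,0,0,0,0,14],[0,0,0,0,0,0,14]],
  ],
)

```text
time_s: 21.35
eef_pos: [0.5281, -0.151, 0.0443]
eef_rot: [0.001, 0.692, 0.722, 0.0]
wrist_force: [-0.5, 0.6, 5.5]
opening: 0.236
grasp_force: 58.7
```

Call:
jog_arm(
  series=[
    [[0,0,-10,0,0,0,14],[0,0,-30,0,0,0,14],[0,0,-40,0,0,0,14],[20,0,-30,0,0,0,14],[40,0,0,0,0,0,14],[45,0,0,0,0,0,14],[45,0,0,0,0,0,14],[45,0,0,0,0,0,14],[45,0,0,0,0,0,14],[45,0,0,0,0,0,14]],
  ],
)

```text
time_s: 22.35
eef_pos: [0.5148, 0.1358, 0.1537]
eef_rot: [0.0, 0.692, 0.722, 0.0]
wrist_force: [-0.1, 0.5, -2.0]
opening: 0.236
grasp_force: 58.8
```

```bash
python3 -c "
from h import *
go(464.1,311.7,130,.311)"
```

```text
t 22.35 pos [514.8 135.8 153.7] phi 0.042 shift now [177.9 -43.3  23.7] if turned [183.    5.6  23.7] rz -0.269 tilt [ 0. -0. -1.] F [-0.1  0.5 -2. ] open 20.1 grip 58.8
```

Call:
jog_arm(
  series=[
    [[0,0,0,0,0,-0.134,14],[0,0,0,0,0,-0.135,14],[30.6,1,4,0,0,0,14],[30.6,1,4,0,0,0,14],[30.6,1,4,0,0,0,14],[30.6,1,4,0,0,0,14],[30.6,1,4,0,0,0,14],[30.6,1,4,0,0,0,14],[0,0,0,0,0,0,14],[0,0,0,0,0,0,14]],
  ],
)

```text
time_s: 23.35
eef_pos: [0.4643, 0.311, 0.1293]
eef_rot: [-0.0, 0.588, 0.809, -0.0]
wrist_force: [-0.7, -0.5, -0.7]
opening: 0.241
grasp_force: 58.8
```

```bash
python3 -c "
from h import *
go(464.1,311.7,32.3,.311)
c=snap('side');cv2.imwrite('pics/s5.png',cv2.resize(c['frame'][50:230,170:330],None,fx=3.3,fy=3.3,interpolation=cv2.INTER_CUBIC))"
```

```text
t 23.35 pos [464.3 311.  129.3] phi 0.313 shift now [ 0.8  0.1 97. ] if turned [ 0.8  0.  97. ] rz 0.002 tilt [-0.    -0.001 -1.   ] F [-0.7 -0.5 -0.7] open 20.6 grip 58.8
```

View pics/s5.png

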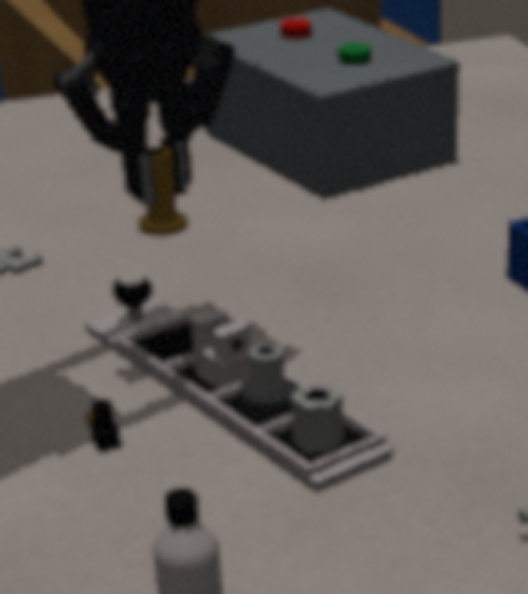

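The clevis stands in the third pocket at about (220,345), and the bushing is held upright at (163,190). Next I'll lower it.

Call:
jog_arm(
  series=[
    [[0,0,25,0,0,0,14],[0,0,25,0,0,0,14],[0,0,20,0,0,0,14],[0,0,13,0,0,0,14],[0,0,7,0,0,0,14],[0,0,3,0,0,0,14],[0,0,2,0,0,0,14],[0,0,1,0,0,0,14],[0,0,1,0,0,0,14],[0,0,0,0,0,0,14]],
  ],
)

```text
time_s: 24.4
eef_pos: [0.4652, 0.3109, 0.0327]
eef_rot: [0.0, 0.589, 0.808, 0.0]
wrist_force: [-0.5, -0.5, -2.4]
opening: 0.243
grasp_force: 58.9
```

```bash
python3 -c "
from h import *
go(464.1,311.7,32.3,.311)"
```

```text
t 24.4 pos [465.2 310.9  32.7] phi 0.311 shift now [ 1.1 -0.8  0.4] if turned [ 1.1 -0.8  0.4] rz 0.0 tilt [ 0.001  0.    -1.   ] F [-0.5 -0.5 -2.4] open 20.7 grip 58.9
```

Call:
jog_arm(
  series=[
    [[0,0,0.5,0,0,0,14],[0,0,0.5,0,0,0,14],[0,0,0,0,0,0,50],[0,0,0,0,0,0,50],[0,0,0,0,0,0,55],[0,0,-10,0,0,0,60],[0,0,-30,0,0,0,60],[0,0,-40,0,0,0,85],[-15,0,-40,0,0,0,85],[-40,0,-20,0,0,0,85]],
  ],
)

```text
time_s: 25.4
eef_pos: [0.483, 0.2604, 0.1761]
eef_rot: [0.002, 0.587, 0.809, 0.003]
wrist_force: [1.7, -0.7, 0.7]
opening: 0.995
grasp_force: 0.0
```

Call:
jog_arm(
  series=[
    [[-40,0,-5,0,0,0,85],[-40,0,0,0,0,0,85],[-40,0,0,0,0,0,85],[-40,0,0,0,0,0,85],[-40,0,0,0,0,0,85],[-40,0,0,0,0,0,85],[-40,0,0,0,0,0,85],[-20,0,0,0,0,0,85],[0,0,0,0,0,0,85],[0,0,0,0,0,0,85]],
  ],
)

```text
time_s: 26.4
eef_pos: [0.5734, -0.0274, 0.1766]
eef_rot: [-0.0, 0.59, 0.808, 0.0]
wrist_force: [-0.7, 0.4, -0.2]
opening: 0.997
grasp_force: 0.0
```

```bash
python3 -c "
from h import *
c=snap('top');d=snap('side')
a=cv2.resize(c['frame'][165:245,105:245],None,fx=4.5,fy=4.5,interpolation=cv2.INTER_CUBIC)
b=cv2.resize(d['frame'][135:195,170:310],None,fx=4.5,fy=3.8,interpolation=cv2.INTER_CUBIC)
cv2.imwrite('pics/fin.png',np.vstack([a,b]))
P=cloud(c); z=P[...,2]
m=((z>.035)&(z<.075)); m[:165]=0;m[245:]=0;m[:,:105]=0;m[:,250:]=0
O=np.array([491.7,226]);X=np.array([np.cos(.311),np.sin(.311)]);Y=np.array([-X[1],X[0]])
n,l,_,_=cv2.connectedComponentsWithStats(m.astype(np.uint8))
for i in range(1,n):
    t=P[l==i]
    if len(t)<8: continue
    w=t[t[:,2]>np.percentile(t[:,2],90)-.005]; r=w[:,:2]*1000-O
    print(len(t),'z',np.percentile(t[:,2],90).round(4),'x',(r@X).min().round(1),(r@X).max().round(1),'y',(r@Y).min().round(1),(r@Y).max().round(1))
"
```

```text
101 z 0.0566 x -10.1 12.2 y -44.6 -21.6
179 z 0.0563 x -11.8 14.9 y 5.9 43.7
111 z 0.0671 x -9.3 10.9 y 76.0 97.6
77 z 0.0442 x -12.9 14.5 y 133.1 157.8
```

View pics/fin.png

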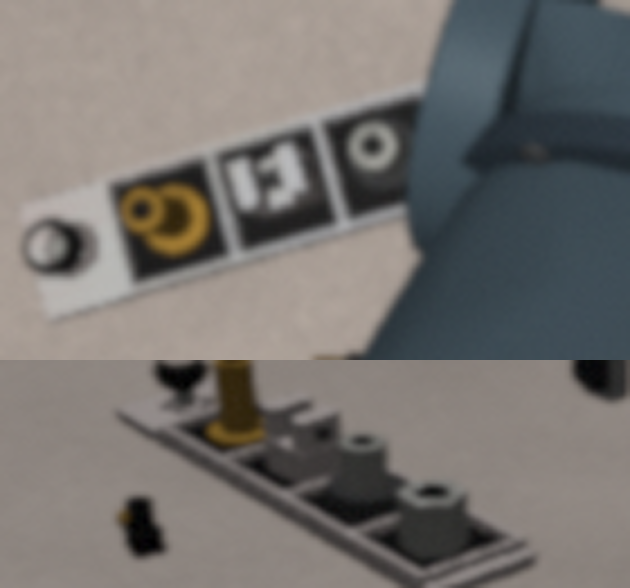

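```bash
python3 -c "
from h import *
O=np.array([491.7,226]);X=np.array([np.cos(.311),np.sin(.311)]);Y=np.array([-X[1],X[0]])
for n in('top','side'):
    c=load(n);P=cloud(c).reshape(-1,3); r=P[:,:2]*1000-O; x=r@X;y=r@Y
    for nm,lo,hi,yc in(('hex',.041,.052,-90),('pinion',.051,.062,-30),('clevis',.051,.062,30),('bush',.060,.072,90),('knob',.040,.050,147)):
        k=(P[:,2]>lo)&(P[:,2]<hi)&(abs(x)<33)&(abs(y-yc)<29)
        if k.sum(): print(n,nm,k.sum(),'x',np.percentile(x[k],[2,50,98]).round(1),'y',(np.percentile(y[k],[2,50,98])-yc).round(1))
"
```

```text
top pinion 83 x [-9.3  0.3 11.2] y [-13.5  -3.6   7.2]
top clevis 115 x [-11.6   0.6  13.9] y [-23.5  -2.4  12.3]
top bush 75 x [-9.3  0.5 10.2] y [-13.4  -3.9   7.2]
top knob 43 x [-10.6  -1.4  13.8] y [-13.3  -5.4  10.1]
side hex 106 x [-17.1  -3.8  12.9] y [-17.3  -4.7  11.7]
side pinion 56 x [-11.4  -3.4   8.5] y [-16.3  -6.8   6.3]
side clevis 85 x [-14.3  -1.1  12.1] y [-26.5  -2.3   8.9]
side bush 50 x [-10.2  -2.1   9.5] y [-13.5  -7.    5.9]
side knob 43 x [-17.   -4.8  14.5] y [-16.9  -8.5   3.6]
```

Relative to its neighbours, the clevis sits about 4 mm off-centre along the row. There's plenty of time, so I'll regrip it and shift it.

```bash
python3 -c "
from h import *
go(483,253.8,126,.311)"
```

```text
t 26.5 pos [573.2 -26.3 176.4] phi 0.312 shift now [2.942e+02 1.000e-01 5.060e+01] if turned [ 2.942e+02 -1.000e-01  5.040e+01] rz 0.001 tilt [-0.  0. -1.] F [0.5 0.3 0.4] open 85.0 grip 0.0
```

Call:
jog_arm(
  series=[
    [[36.8,0,6,0,0,0,85],[36.8,0,6,0,0,0,85],[36.8,0,6,0,0,0,85],[36.8,0,6,0,0,0,85],[36.8,0,6,0,0,0,85],[36.8,0,6,0,0,0,85],[36.8,0,7,0,0,0,85],[36.8,0,7,0,0,0,85],[0,0,0,0,0,0,85],[0,0,0,0,0,0,60]],
  ],
)

```text
time_s: 27.5
eef_pos: [0.4823, 0.2544, 0.1263]
eef_rot: [-0.0, 0.588, 0.809, -0.0]
wrist_force: [-0.4, 0.6, 0.1]
opening: 0.853
grasp_force: 0.0
```

```bash
python3 -c "
from h import *
go(483,253.8,28,.311)"
```

```text
t 27.5 pos [482.3 254.4 126.3] phi 0.315 shift now [-0.8  0.5 98.3] if turned [-0.8  0.5 98.3] rz 0.004 tilt [-0. -0. -1.] F [-0.4  0.6  0.1] open 72.8 grip 0.0
```

Call:
jog_arm(
  series=[
    [[0,0,25,0,0,0,60],[0,0,25,0,0,0,55],[0,0,22,0,0,0,50],[0,0,14,0,0,0,45],[0,0,8,0,0,0,40],[0,0,3,0,0,0,36],[0,0,0,0,0,0,32],[0,0,0,0,0,0,18],[0,0,0,0,0,0,18],[0,0,0,0,0,0,18]],
  ],
)

```text
time_s: 28.5
eef_pos: [0.4843, 0.2532, 0.0303]
eef_rot: [0.001, 0.589, 0.808, 0.001]
wrist_force: [-0.1, -0.1, 2.6]
opening: 0.286
grasp_force: 58.8
```

Call:
jog_arm(
  series=[
    [[0,0,-1.5,0,0,0,18],[0,0,-1.5,0,0,0,18],[2,0,0,0,0,0,18],[2,0,0,0,0,0,18],[0,0,0,0,0,0,18],[0,0,1,0,0,0,18],[0,0,1,0,0,0,18],[0,0,0.5,0,0,0,18],[0,0,0.5,0,0,0,18],[0,0,0,0,0,0,18]],
  ],
)

```text
time_s: 29.5
eef_pos: [0.4822, 0.2569, 0.0302]
eef_rot: [-0.0, 0.589, 0.808, -0.0]
wrist_force: [-4.0, -0.7, 10.3]
opening: 0.287
grasp_force: 59.6
```

On the floor with about 10 N of contact force. Next I'll release and retreat.

Call:
jog_arm(
  series=[
    [[0,0,0,0,0,0,50],[0,0,0,0,0,0,50],[0,0,0,0,0,0,55],[0,0,-10,0,0,0,60],[0,0,-30,0,0,0,60],[0,0,-40,0,0,0,85],[-15,0,-40,0,0,0,85],[-40,0,-20,0,0,0,85],[-40,0,0,0,0,0,85],[-40,0,0,0,0,0,85]],
  ],
)

```text
time_s: 30.5
eef_pos: [0.5246, 0.1272, 0.1715]
eef_rot: [0.001, 0.589, 0.808, 0.001]
wrist_force: [0.9, -0.4, -1.4]
opening: 0.996
grasp_force: 0.0
```

Call:
jog_arm(
  series=[
    [[-40,0,0,0,0,0,85],[-40,0,0,0,0,0,85],[-40,0,0,0,0,0,85],[-40,0,0,0,0,0,85],[-40,0,0,0,0,0,85],[-40,0,0,0,0,0,85],[-20,0,0,0,0,0,85],[0,0,0,0,0,0,85],[0,0,0,0,0,0,85],[0,0,0,0,0,0,85]],
  ],
)

```text
time_s: 31.5
eef_pos: [0.6027, -0.1177, 0.1693]
eef_rot: [-0.0, 0.589, 0.808, 0.0]
wrist_force: [-0.4, 0.5, -0.3]
opening: 0.998
grasp_force: 0.0
```

```bash
python3 -c "
from h import *
c=snap('top');d=snap('side')
a=cv2.resize(c['frame'][165:245,105:245],None,fx=4.5,fy=4.5,interpolation=cv2.INTER_CUBIC)
b=cv2.resize(d['frame'][120:195,170:310],None,fx=4.5,fy=3.1,interpolation=cv2.INTER_CUBIC)
cv2.imwrite('pics/fin2.png',np.vstack([a,b]))
O=np.array([491.7,226]);X=np.array([np.cos(.311),np.sin(.311)]);Y=np.array([-X[1],X[0]])
for n in('top','side'):
    P=cloud(load(n)).reshape(-1,3); r=P[:,:2]*1000-O; x=r@X;y=r@Y
    for nm,lo,hi,yc in(('hex',.041,.052,-90),('pinion',.051,.062,-30),('clevis',.051,.062,30),('bush',.060,.072,90),('knob',.040,.050,147)):
        k=(P[:,2]>lo)&(P[:,2]<hi)&(abs(x)<33)&(abs(y-yc)<29)
        if k.sum(): print(n,nm,k.sum(),'z',np.percentile(P[k,2],90).round(4),'x',np.percentile(x[k],[2,50,98]).round(1),'y',(np.percentile(y[k],[2,50,98])-yc).round(1))
"
```

```text
top hex 144 z 0.0477 x [-14.5   0.1  14.7] y [-15.4  -1.1  13.1]
top pinion 82 z 0.0584 x [-10.1   0.5  11.3] y [-13.6  -3.5   7.5]
top clevis 114 z 0.0569 x [-11.6   1.   13.8] y [-19.2   5.7  16.9]
top bush 76 z 0.0667 x [-8.7  0.2  9.8] y [-13.3  -3.9   6.8]
top knob 43 z 0.045 x [-11.  -2.  14.] y [-13.7  -6.6  11.1]
side hex 107 z 0.0468 x [-16.7  -3.7  12.5] y [-18.   -5.6  11.6]
side pinion 54 z 0.0565 x [-12.9  -3.3   7.9] y [-15.6  -6.2   5. ]
side clevis 83 z 0.0562 x [-13.9  -1.6  11.9] y [-22.3 -10.3  15.1]
side bush 52 z 0.0683 x [-10.   -1.1   8.4] y [-12.4  -6.4   7.3]
side knob 41 z 0.0456 x [-13.9  -4.4  15.1] y [-15.9  -8.5   4.6]
```

View pics/fin2.png

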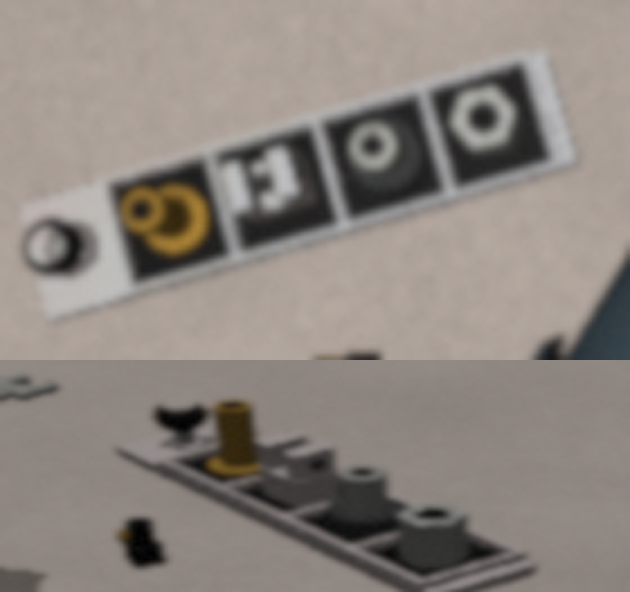

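All four parts stand upright and centred, with hexnut, pinion, clevis and bushing running from the far end to the knob. The arm is clear of them.

```bash
python3 -c "
from bench import ctrl
print(ctrl.hand_in())"
```

```text
the job is handed in; nothing more can be done
None
```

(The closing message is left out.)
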